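Fit the drive disc on a thread winder

TASK

Fit the loose holed aluminium disc to the winder: lower it over the spindle, turn it until all four holes line up with the studs, and slide it gently down until it lies flush on the hub's pads, then let go of it. Do not force or drop it against the winder, and leave the spools and the wrench alone.

Things in the scene. Friction and masses are not known exactly. Their poses are not given: they have to be found in the camera images.
- disc: Loose aluminium disc, 0.34 to 0.61 kg, 124 mm across, 8 mm thick; at first flat, tube up, on a 5 mm thick rubber mat. Four through holes, 13.5 mm in diameter, centres 42 mm from the axis on the disc's +x, +y, -x and -y. Origin: on the axis at the underside; z up along the tube. Off the holes it rests on the stud tips, underside 22 mm above the pads; lined up, it slides down.
- disc_tube (a point): Centre of the top end of the hollow hexagonal grip tube that stands from the disc's middle: 58 mm above the disc's underside (50 mm above its upper face). The tube is 34 mm across flats; two flats face the disc's +x and -x. A hexagonal bore, 16.6 mm across flats, runs through tube and disc and is open at both ends. Axes as the disc's.
- winder: Fixed winder, grey housing 170 x 150 x 70 mm (x, y, z); origin at its underside's middle, z up. On it a dark round hub, 128 mm across, face 79 mm above the bench, bears an upright spindle, four studs and, midway between these, four black springy pads (3 mm high, giving 1.8 mm). A brake holds the hub (slips above 3 N m). Pressing or knocking the disc on it with over 30 N harms it; use 4 to 10.
- winder_seat (a point): Spindle axis at the height of the hub's pad tops: the disc's origin lies here when home. Round it stand four round-tipped studs, 10 mm in diameter, 22 mm tall, 90 degrees apart, 42 mm from the axis. The hub has stopped at any angle, unrelated to the housing or to this point's x, y axes and in no measured pose: see it or find it by feel. Any of four turns fits.
- spindle_tip (a point): Highest point of the plain steel spindle in the middle of the hub: 14 mm in diameter, upright, round tip 67 mm above winder_seat.
- spool_a: Bystander: loose dark plum thread spool, 60 mm across, 130 mm tall, standing; origin at the centre of its underside. Leave alone.
- spool_b: Bystander: loose cream thread spool, 60 mm across, 130 mm tall, standing; origin at the centre of its underside. Leave alone.
- wrench: Bystander: loose steel wrench, 160 mm long, lying flat; origin at the middle of its underside. Leave alone.
Not all that is in view belongs to the job. What is meant by the winder is not blue or white, and is the smaller of those in its own colour.

How it is judged:
On the way, in this order (a step that is already met when the one before it is completed fails the run):
1. the disc is lifted and brought over the spindle, above the studs (horizontal distance between disc and winder_seat below 0.015 m and z of disc in the frame of winder_seat above 0.016 m), for 0.1 s.
2. the disc is fully home on the hub (horizontal distance between disc and winder_seat below 0.004 m and z of disc in the frame of winder_seat below 0.003 m and angle between disc's own z axis and vertical below 0.05 rad), for 0.2 s.
At the end, for the whole second after the job is handed in: The disc lies released and at rest on the hub's pads with all four studs through its holes: its origin within 4 mm sideways and 3 mm in height of winder_seat, tube up and tilted by less than 0.05 rad (all of step 2 and z of disc in the frame of winder_seat above -0.003 m and linear speed of disc below 0.01 m/s and contact force between disc and the fingers below 0.1 N); the robot touches nothing.
It fails at once if the disc is pressed, knocked or dropped against the winder with more than 30 N (contact force between disc and winder above 30 N).
It fails at once if the gripper pushes on the winder with more than 30 N (contact force between any of the fingers, the arm and winder above 30 N).
It fails at once if a spool or the wrench is moved by more than 20 mm or a spool is tipped (distance of any of spool_a, spool_b, wrench from where it was at the start of the episode above 0.02 m or angle between any of spool_a, spool_b's own z axis and vertical above 0.3 rad).
It also fails if it takes over 72 s, if anything falls off the work surface, if the arm or the gripper's body presses on something with over 40 N, if the wrist force passes 120 N, or if a joint passes its speed limit or range.

ROBOT

A 7-joint arm with a two-finger parallel gripper is mounted at the origin on the work surface. World frame = base frame: x ahead of the robot, y to its left, z up, the work surface at z = 0. Lengths are in m, angles in rad, forces in N, time in s.
With the tool pointing down it reaches from about 0.35 to 0.9 m from the base axis. Payload 7.2 kg.
Tool frame: the origin (TCP) lies at the very end of the fingers, on their centre line; the grasp point (between the pads) lies 19 mm behind it; z points along the fingers, y is the line along which they close (so a half turn about z gives the same grasp; the last joint's range is limited). The gripper opens to 88 mm and grips with 3 to 60 N. Pads are 20 mm wide; open, the fingers measure 115 mm over their backs; the gripper's body (75 mm by 178 mm) begins 61 mm behind the grasp point.
Start: joints at [-1.318, 0.411, -0.013, 1.596, 0.006, 1.134, -0.082], TCP at [0.197, 0.593, 0.223] pointing down, gripper open.
Joint ranges: [-2.95, 2.95], [-0.29, 1.99], [-1.47, 1.44], [0.14, 2.54], [-1.03, 4.17], [0.13, 1.85], [-2.86, 2.86]. Speed limits (rad/s): [2.39, 2.39, 3.01, 3.01, 3.14, 3.14, 3.14].

INTERFACE

Orientations are given as a unit quaternion [w, x, y, z].
In Python, from bench import env gives the robot as it stands. The module is installed in compiled form; this text tells all that it offers.
- The arm moves only by the shell command python3 -m pendant 'ROWS' [FORCE]. ROWS is JSON, a list of rows, each a list of 7 numbers: the shift along the tool's x, y, z in units of 50 mm (1.0 is 50 mm), then the turn, a rotation vector about the tool's x, y, z in units of 5 degrees (1.0 is 5 degrees), then the finger opening in mm, from 0 to 87.8. In form: [[x, y, z, wx, wy, wz, fingers], ...]. A call has 1 to 10 rows; each row shifts and turns the commanded pose from where the row before left it, along the tool's axes as they then stand; what a row does not reach is not made up. A row lasts 1/8 s, in which the tool goes at most 62.5 mm and 10.7 degrees, less where a joint would pass 70% of its speed; a pose out of reach is approached as far as the arm can. A call is refused whole if a number of a shift passes 1 or a number of a turn 1, either way. A call with a gripper value outside its range is refused whole. The fingers move at their own pace and stop on an object; FORCE is the grip in N (left out, the last holds). Time passes only in rows, so rows that do not move let the fingers close. It gives the time, the measured TCP pose, the force, the opening and the grip force at its end, in the units of the state.
- env.read_state(): the state, without advancing time (a new reading comes with each control period).
- env.read_camera(name): name is "scene" or "side" or "wrist"; returns the picture (384x512x3 uint8, red, green, blue); there is no depth.
- env.camera_info(name): a dict with "fx", "fy", "cx", "cy" (pixels), "xyz" and "orientation" of the camera in the world. Camera axes: x right, y down, z forward; pixel columns grow to the right and rows downward; lengths in m; the calibration is good to about 2 mm. A picture is of the moment at which its call begins: read the wrist's pose just before it. camera_info takes no time and is no camera call; for the wrist camera it gives the pose at the moment of the call.
- env.close_job(): hands the job in; it is judged then, once.
The state is a dict: "t": time; "joint_pos": joint angles; "dq": joint speeds; "joint_torque": joint torques, N m; "tool_pos": TCP position; "eef_rot": TCP orientation; "ft_force": force on the tool from outside, world axes, zero at the start; "wrist_torque": the same for the moment, N m; "finger_gap": opening from 0.0 (shut) to 1.0 (fully open); "gripper_force": force on a finger pad.
Only numpy, scipy, OpenCV 4.12 (cv2) and the standard library are available. Lean on these libraries where they do the work, as an engineer would, in place of code of your own. Each camera call takes 0.05 s, during which the arm holds its last target. There are 200 camera calls.

## Working session

There is one attempt and no reset: what is moved stays moved. The work goes in short steps, Python scripts to look and compute and a shell command to move; the robot and the scene stay as the last step left them, time stands still between calls to the robot, and variables do not carry over. Pictures are saved under pics/ and viewed, at most 10 in all, crops included, and the job is handed in when it is done.

```bash
mkdir -p pics; cat > h.py <<'E'
import numpy as np, cv2
from bench import env
from scipy.spatial.transform import Rotation as R
def rot(q): return R.from_quat([q[1],q[2],q[3],q[0]]).as_matrix()
def ray(ci,u,v):
    d=rot(ci["orientation"])@np.array([(u-ci["cx"])/ci["fx"],(v-ci["cy"])/ci["fy"],1.]); return np.array(ci["xyz"]),d/np.linalg.norm(d)
def plane(ci,u,v,z):
    o,d=ray(ci,u,v); return o+d*(z-o[2])/d[2]
def tri(rs):
    A=sum(np.eye(3)-np.outer(d,d) for o,d in rs); b=sum((np.eye(3)-np.outer(d,d))@o for o,d in rs); return np.linalg.solve(A,b)
def proj(ci,p):
    c=rot(ci["orientation"]).T@(np.array(p)-ci["xyz"]); return np.array([ci["fx"]*c[0]/c[2]+ci["cx"],ci["fy"]*c[1]/c[2]+ci["cy"]])
def save(n,im): cv2.imwrite("pics/"+n+".png",im[:,:,::-1])
E
python3 - <<'E'
from h import *
import json
a=[]
for n in("scene","side","wrist"):
    ci=env.camera_info(n); im=env.read_camera(n); np.save(n+".npy",im); a.append(im)
    print(n,ci); 
save("s0",a[0]);save("s1",a[1]);save("s2",a[2])
print(env.read_state())
E
```

```text
scene {'fx': 383.29853952536536, 'fy': 383.29853952536536, 'cx': 252.76775760495016, 'cy': 201.69013116618444, 'xyz': array([1.2245595 , 0.18724412, 1.14144501]), 'orientation': array([-0.20360589,  0.61438679,  0.72770345, -0.22698283])}
side {'fx': 423.10264824760577, 'fy': 423.10264824760577, 'cx': 263.8084000568971, 'cy': 193.5807285594967, 'xyz': array([-0.15645322, -0.60873948,  1.29547265]), 'orientation': array([-0.31722179,  0.86770559, -0.36250131,  0.12267904])}
wrist {'fx': 298.73674541070096, 'fy': 298.73674541070096, 'cx': 254.73324442549733, 'cy': 191.7997896625794, 'xyz': array([0.12614205, 0.61588373, 0.38384937]), 'orientation': array([0.11260991, 0.80327381, 0.57928878, 0.08058976])}
{'t': 0.15, 'joint_pos': array([-1.3181871 ,  0.41167196, -0.01272274,  1.59681828,  0.00559033,
        1.13430646, -0.08213805]), 'dq': array([-0.00179886, -0.00213582,  0.00106318, -0.00210369,  0.00224019,
       -0.00022906,  0.00140732]), 'joint_torque': array([ 2.22630464e-03, -5.88338506e+01,  6.42567817e-01, -2.91287094e+01,
       -5.37193520e-02,  1.57660071e-02,  8.69939913e-05]), 'tool_pos': array([0.19698778, 0.59275004, 0.22204346]), 'eef_rot': array([-5.92876296e-05,  1.59672611e-01,  9.87169852e-01, -5.81296939e-04]), 'ft_force': array([ 0.03951357, -0.1639557 , -0.84003678]), 'wrist_torque': array([-0.02557251,  0.03019344, -0.01227504]), 'gripper_force': 0.0, 'finger_gap': 0.9959814709390243}
```

View pics/s0.png

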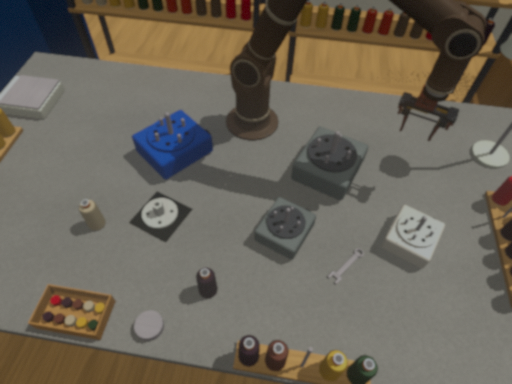

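View pics/s1.png

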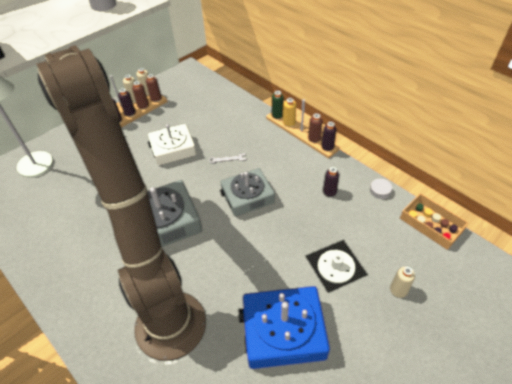

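Scene view: the winder candidates are blue (172,142), large grey (331,160), small grey (286,227) and white (415,235), so I choose the small grey one. The disc candidates are the tubed disc on the black mat (160,213) and the plain round lid (148,325), so I choose the one on the mat. In the side view the winder is at (246,190) and the disc at (337,266). One close crop to check the choice:

```bash
python3 - <<'E'
from h import *
a=np.load("scene.npy");b=np.load("side.npy")
c=lambda im,u,v:cv2.resize(im[v-37:v+38,u-50:u+50],(400,300),interpolation=cv2.INTER_CUBIC)
save("crop0",np.vstack([np.hstack([c(a,286,227),c(a,160,213)]),np.hstack([c(b,246,188),c(b,337,266)])]))
S=env.camera_info("scene");D=env.camera_info("side")
print(tri([ray(S,160,213),ray(D,337,266)]),tri([ray(S,286,222),ray(D,247,187)]))
print("tool z", rot(env.read_state()["eef_rot"]))
E
```

```text
[ 0.53041577 -0.24349487  0.00673137] [0.52923205 0.20143461 0.06647124]
tool z [[-9.49009308e-01  3.15247906e-01 -3.02688321e-04]
 [ 3.15248043e-01  9.49008639e-01 -1.12874440e-03]
 [-6.85804783e-05 -1.16661085e-03 -9.99999317e-01]]
```

View pics/crop0.png

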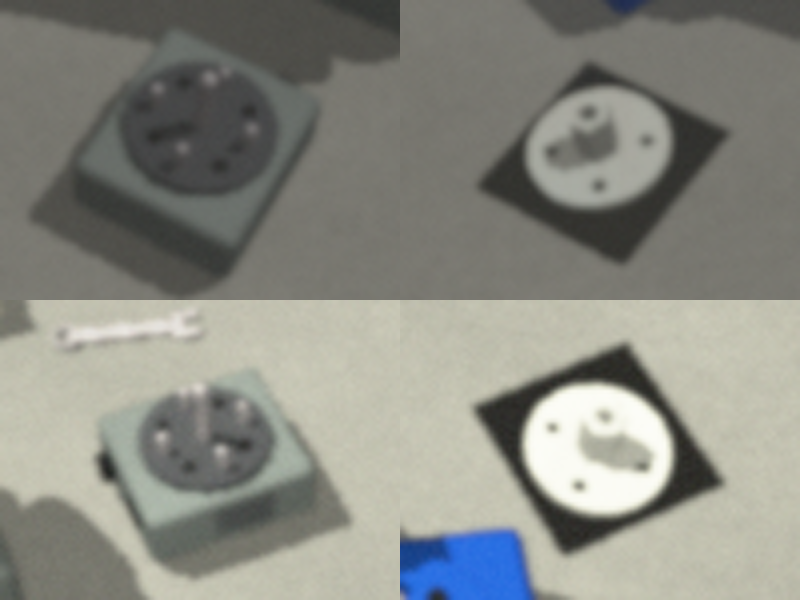

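Both crops confirm the choice: the small grey winder has four studs and a thin spindle (tip about (270,213) in scene), and the disc shows four holes and a tube. Rough positions are winder (0.53,0.20) and disc (0.53,-0.243). Now the wrist camera goes over the winder.

```bash
python3 -m pendant '[[-0.7,-0.4,-0.8,0,0,0,87],[-0.95,-0.6,-0.25,0,0,0,87],[-0.95,-0.6,-0.25,0,0,0,87],[-0.95,-0.6,-0.25,0,0,0,87],[-0.95,-0.6,-0.25,0,0,0,87],[-0.95,-0.6,-0.25,0,0,0,87],[-0.95,-0.6,-0.25,0,0,0,87],[-0.95,-0.6,-0.25,0,0,0,87],[-0.9,-0.6,-0.25,0,0,0,87],[0,0,0,0,0,0,87]]'
python3 - <<'E'
from h import *
ci=env.camera_info("wrist"); im=env.read_camera("wrist"); np.save("w1.npy",im); np.save("w1ci.npy",ci,allow_pickle=True); save("w1",im); print(ci, env.read_state()["tool_pos"])
E
```

```text
t: 1.4
tool_pos: [0.5092, 0.2118, 0.3635]
eef_rot: [0.001, 0.164, 0.987, -0.0]
ft_force: [0.5, 0.4, 0.5]
finger_gap: 0.989
gripper_force: 0.0
{'fx': 298.73674541070096, 'fy': 298.73674541070096, 'cx': 254.73324442549733, 'cy': 191.7997896625794, 'xyz': array([0.43818659, 0.23546076, 0.52526943]), 'orientation': array([0.11347225, 0.80547335, 0.57595507, 0.08131721])} [0.50747731 0.21455353 0.36273186]
```

View pics/w1.png

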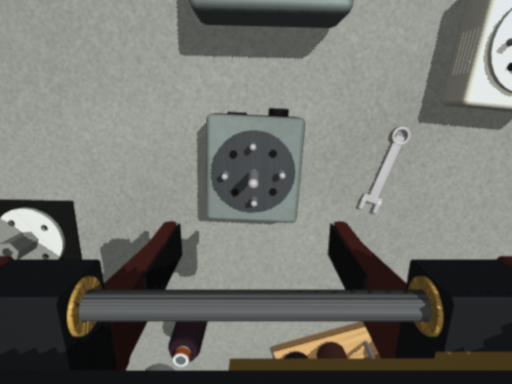

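The wrist view shows the hub well: studs near (253,147), (225,176), (283,175) and (254,203), spindle tip near (254,182), and the disc at the left edge. A second view from 100 mm further over is next.

```bash
python3 -m pendant '[[-0.32,-0.95,0,0,0,0,87],[-0.32,-0.95,0,0,0,0,87],[0,0,0,0,0,0,87],[0,0,0,0,0,0,87]]'
python3 - <<'E'
from h import *
ci=env.camera_info("wrist"); im=env.read_camera("wrist"); np.save("w2.npy",im); np.save("w2ci.npy",ci,allow_pickle=True); save("w2",im)
c1=np.load("w1ci.npy",allow_pickle=True).item(); im1=np.load("w1.npy")
def blobs(im,ci,cen):
    g=cv2.cvtColor(im,cv2.COLOR_RGB2GRAY).astype(np.uint8)
    p=proj(ci,cen); m=np.zeros_like(g); cv2.circle(m,(int(p[0]),int(p[1])),40,255,-1)
    bg=cv2.medianBlur(g,21)
    t=((g.astype(int)-bg>30)&(m>0)).astype(np.uint8)
    n,l,s,c=cv2.connectedComponentsWithStats(t)
    out=[]
    for k in range(1,n):
        if s[k,4]>=6:
            v,u=np.where(l==k); w=g[v,u].astype(float)-bg[v,u]; out.append(((u*w).sum()/w.sum(),(v*w).sum()/w.sum(),s[k,4]))
    return out
for i,c in((im1,c1),(im,ci)):
    print("view",c["xyz"])
    for b in blobs(i,c,[.53,.2,.1]): print(np.round(b,1),plane(c,b[0],b[1],.104).round(4),plane(c,b[0],b[1],.149).round(4))
E
```

```text
t: 1.95
tool_pos: [0.5063, 0.118, 0.3624]
eef_rot: [-0.0, 0.159, 0.987, 0.0]
ft_force: [-0.0, 0.1, 0.7]
finger_gap: 0.99
gripper_force: 0.0
view [0.43818659 0.23546076 0.52526943]
[252.7 146.4  37. ] [0.4891 0.2152 0.104 ] [0.4837 0.2173 0.149 ]
[224.5 175.7  39. ] [0.5159 0.1629 0.104 ] [0.5076 0.1706 0.149 ]
[282.1 175.   36. ] [0.5418 0.242  0.104 ] [0.5307 0.2413 0.149 ]
[253.2 182.5  85. ] [0.5389 0.1988 0.104 ] [0.5281 0.2028 0.149 ]
[253.9 202.8  38. ] [0.5686 0.1897 0.104 ] [0.5546 0.1946 0.149 ]
[247.7 213.   45. ] [0.5808 0.1758 0.104 ] [0.5656 0.1821 0.149 ]
view [0.43548748 0.14066721 0.5243812 ]
[317.5 128.   37. ] [0.4894 0.2145 0.104 ] [0.4836 0.2066 0.149 ]
[286.6 158.2  38. ] [0.5162 0.162  0.104 ] [0.5076 0.1597 0.149 ]
[345.4 157.8  35. ] [0.5418 0.2414 0.104 ] [0.5304 0.2306 0.149 ]
[322.8 163.4  83. ] [0.5395 0.2089 0.104 ] [0.5284 0.2016 0.149 ]
[314.5 186.3  35. ] [0.5685 0.1888 0.104 ] [0.5543 0.1837 0.149 ]
```

View pics/w2.png

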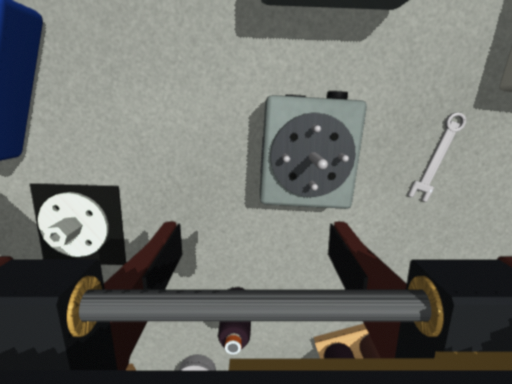

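Studs from the two views agree at z≈0.104 (seat ≈ (0.5288, 0.2021), radius 41.8 mm, stud angle ≈ −18° mod 90). The second image shows the disc at (72,225). Next come two views of the disc.

```bash
python3 -m pendant '[[-0.22,-0.98,0,0,0,0,87],[-0.22,-0.98,0,0,0,0,87],[-0.22,-0.98,0,0,0,0,87],[-0.22,-0.98,0,0,0,0,87],[0,0,0,0,0,0,87],[0,0,0,0,0,0,87]]'
python3 -c '
from h import *
ci=env.camera_info("wrist"); im=env.read_camera("wrist"); np.save("w3.npy",im); np.save("w3ci.npy",ci,allow_pickle=True)'
python3 -m pendant '[[-0.22,-0.98,0,0,0,0,87],[-0.22,-0.98,0,0,0,0,87],[0,0,0,0,0,0,87],[0,0,0,0,0,0,87]]'
python3 -c '
from h import *
ci=env.camera_info("wrist"); im=env.read_camera("wrist"); np.save("w4.npy",im); np.save("w4ci.npy",ci,allow_pickle=True)
i3=np.load("w3.npy"); p=proj(np.load("w3ci.npy",allow_pickle=True).item(),[.53,-.243,.03]); q=proj(ci,[.53,-.243,.03]);print(p,q)
f=lambda im,p: cv2.resize(cv2.getRectSubPix(im,(100,120),p),(400,480),interpolation=cv2.INTER_CUBIC)
save("w34",np.hstack([f(i3,p),f(im,q)]))'
```

```text
t: 2.75
tool_pos: [0.4874, -0.0818, 0.3624]
eef_rot: [-0.0, 0.158, 0.987, 0.0]
ft_force: [0.0, 0.2, -0.9]
finger_gap: 0.988
gripper_force: 0.0
t: 3.3
tool_pos: [0.4776, -0.1817, 0.3623]
eef_rot: [-0.0, 0.158, 0.987, 0.0]
ft_force: [-0.9, 0.3, -0.1]
finger_gap: 0.989
gripper_force: 0.0
[174.70493231 205.53079756] [230.61777897 193.3651109 ]
```

View pics/w34.png

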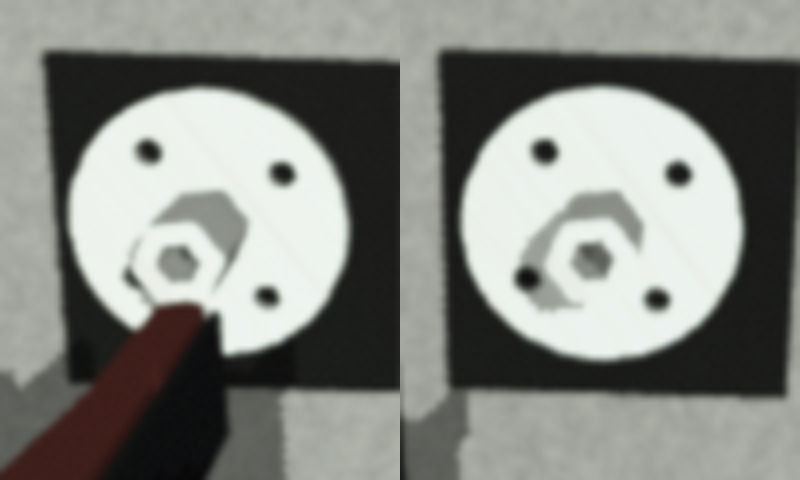

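The close crop shows the disc with holes at crop-right pixels (545,150), (678,173), (527,278, in shadow) and (657,299), and the bore at (592,260). Now to turn these into positions.

```bash
python3 - <<'E'
from h import *
L=[]
for n in(3,4):
    im=np.load(f"w{n}.npy"); ci=np.load(f"w{n}ci.npy",allow_pickle=True).item(); q=proj(ci,[.53,-.243,.03])
    g=cv2.cvtColor(im,cv2.COLOR_RGB2GRAY)
    m=np.zeros_like(g); cv2.circle(m,(int(q[0]),int(q[1])),42,255,-1)
    b=((g>200)&(m>0)).astype(np.uint8)
    c=max(cv2.findContours(b,cv2.RETR_EXTERNAL,cv2.CHAIN_APPROX_NONE)[0],key=cv2.contourArea)
    P=np.array([plane(ci,u,v,.013)[:2] for u,v in c[:,0]])
    # circle fit with trimming
    for _ in range(5):
        A=np.c_[2*P,np.ones(len(P))]; s=np.linalg.lstsq(A,(P**2).sum(1),rcond=None)[0]; r=np.sqrt(s[2]+s[:2]@s[:2]); e=abs(np.hypot(*(P-s[:2]).T)-r); P=P[e<max(.002,np.median(e)*2)]
    print(n,"rim centre",s[:2].round(4),"r",r.round(4),len(P))
    cr=[(545,150),(678,173),(527,278),(657,299),(592,260)] if n==4 else [(149,151),(282,174),(266,296),(178,263)]
    for x,y in cr:
        u=q[0]-49.5+((x-(400 if n==4 else 0))+.5)/4-.5; v=q[1]-59.5+(y+.5)/4-.5
        z=.063 if (x,y) in((592,260),(178,263)) else .012
        if z>.05:L.append(ray(ci,u,v))
        else:
            a,bb=int(round(u)),int(round(v)); w=np.clip(170-g[bb-4:bb+5,a-4:a+5].astype(float),0,None); yy,xx=np.mgrid[bb-4:bb+5,a-4:a+5]
            if (x,y)!=(527,278): u,v=(xx*w).sum()/w.sum(),(yy*w).sum()/w.sum()
        p=plane(ci,u,v,z); print(np.round((u,v),1),p.round(4), np.round(np.hypot(*(p[:2]-s[:2])),4),np.degrees(np.arctan2(*(p[:2]-s[:2])[::-1])).round(1))
print("bore tri",tri(L).round(4)); st=env.read_state();print(st["tool_pos"],rot(st["eef_rot"])[:,:2].round(4))
E
```

```text
3 rim centre [ 0.5287 -0.2427] r 0.0603 130
[162.  183.4] [ 0.4889 -0.2552  0.012 ] 0.0417 -162.6
[195.4 189. ] [ 0.5169 -0.2028  0.012 ] 0.0416 106.4
[191.6 219.7] [ 0.5692 -0.2308  0.012 ] 0.0422 16.5
[169.3 211.4] [ 0.529  -0.2429  0.063 ] 0.0004 -31.2
4 rim centre [ 0.5291 -0.2433] r 0.0605 190
[216.9 171.3] [ 0.4891 -0.2554  0.012 ] 0.0418 -163.1
[250.3 176.9] [ 0.5169 -0.2031  0.012 ] 0.0419 106.9
[212.5 203. ] [ 0.5413 -0.2831  0.012 ] 0.0417 -73.0
[244.9 208.3] [ 0.5692 -0.2308  0.012 ] 0.042 17.2
[228.7 198.5] [ 0.5289 -0.2432  0.063 ] 0.0002 140.5
bore tri [ 0.5293 -0.2433  0.062 ]
[ 0.47767449 -0.18144839  0.36231753] [[-9.500e-01  3.122e-01]
 [ 3.122e-01  9.500e-01]
 [ 7.000e-04  5.000e-04]]
```

Disc centre is (0.529,−0.243), bore top is z≈0.062, and holes are at 17° mod 90. The hexagon in the crop has corners left and right, so its flats face 107°. I turn the tool +35° to close on that flat, then −35° later lines the holes up with the studs at 72°.

```bash
python3 -m pendant '[[-0.68,-0.43,0.7,0,0,0,87],[-0.68,-0.43,0.7,0,0,0,87],[0,0,0.43,0,0,-1,87],[0,0,0.43,0,0,-1,87],[0,0,0.43,0,0,-1,87],[0,0,0.43,0,0,-1,87],[0,0,0.43,0,0,-1,87],[0,0,0.43,0,0,-1,87],[0,0,0.43,0,0,-1,87],[0,0,0,0,0,0,87]]'
python3 - <<'E'
from h import *
st=env.read_state();r=rot(st["eef_rot"]);print(st["joint_pos"].round(2))
d=np.array([.529,-.2431,.033])-st["tool_pos"];print(st["tool_pos"],"tool units",(r.T@d/.05).round(3),"yaw y",np.degrees(np.arctan2(r[1,1],r[0,1])),r[:,2])
S=env.camera_info("scene");D=env.camera_info("side")
print("blue spindle",tri([ray(S,170,120),ray(D,284,299)]),"cream",tri([ray(S,85,203),ray(D,407,271)]))
ci=env.camera_info("wrist");save("w5",env.read_camera("wrist"));print(proj(ci,[.529,-.2431,.063]))
E
```

```text
t: 4.6
tool_pos: [0.5277, -0.2435, 0.1406]
eef_rot: [-0.001, -0.146, 0.989, 0.001]
ft_force: [-0.5, -0.2, 0.2]
finger_gap: 0.99
gripper_force: 0.0
[ 0.03  0.44  0.43  1.81 -0.22  0.94  2.42]
[ 0.52770086 -0.24350649  0.14056676] tool units [-0.032 -0.006  2.151] yaw y 106.74726343950037 [-0.00293758  0.00193597 -0.99999381]
blue spindle [ 0.24793514 -0.25745138  0.18796659] cream [ 0.60610288 -0.44483033  0.12516796]
[255.35198098 201.08514985]
```

View pics/w5.png

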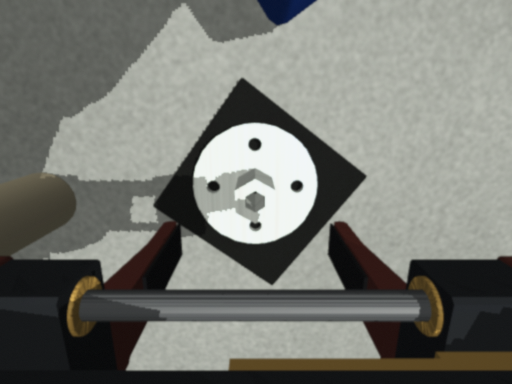

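The view shows the bore at (255,201) centred between the fingers, with hex flats facing left and right, so the grasp direction is right. Descend and grip.

```bash
python3 -m pendant '[[-0.03,0,0.6,0,0,0,87],[0,0,0.6,0,0,0,87],[0,0,0.5,0,0,0,87],[0,0,0.3,0,0,0,87],[0,0,0.15,0,0,0,87],[0,0,0,0,0,0,60],[0,0,0,0,0,0,30],[0,0,0,0,0,0,20],[0,0,0,0,0,0,20],[0,0,0,0,0,0,20]]' 40
python3 -m pendant '[[0,0,0,0,0,0,20],[0,0,-0.1,0,0,0,20],[0,0,-0.2,0,0,0,20],[0,0,-0.5,0,0,0,20],[0,0,-0.8,0,0,0,20],[0,0,-1,0,0,0,20],[0,0,-1,0,0,0,20],[0,0,0,0,0,0,20],[0,0,0,0,0,0,20]]'
python3 - <<'E'
from h import *
st=env.read_state();r=rot(st["eef_rot"]);print(st)
print("yaw y",np.degrees(np.arctan2(r[1,1],r[0,1])))
d=np.array([.5288,.2021,.24])-st["tool_pos"];print("units in final tool frame & now",(r.T@d/.05).round(3),"yaw needed",72-np.degrees(np.arctan2(r[1,1],r[0,1])))
E
```

```text
t: 5.9
tool_pos: [0.5294, -0.2456, 0.0348]
eef_rot: [0.0, -0.145, 0.99, -0.0]
ft_force: [-0.2, -0.1, -0.2]
finger_gap: 0.459
gripper_force: 0.0
t: 7.02
tool_pos: [0.5286, -0.2452, 0.2138]
eef_rot: [-0.001, -0.145, 0.99, 0.0]
ft_force: [0.0, 0.5, -5.7]
finger_gap: 0.386
gripper_force: 40.0
{'t': 7.025, 'joint_pos': array([ 1.15420390e-03,  3.65095721e-01,  4.60833712e-01,  1.73675359e+00,
       -1.80823294e-01,  1.08314083e+00,  2.38187611e+00]), 'dq': array([ 0.00111071,  0.0240309 , -0.00825372,  0.01967005,  0.00120622,
        0.00206345,  0.00030591]), 'joint_torque': array([ 2.21639299e-01, -5.48675323e+01,  6.60483062e+00, -3.11743462e+01,
        1.25441356e-01, -1.39964695e-02, -1.21453078e-02]), 'tool_pos': array([ 0.52857044, -0.24519323,  0.21377027]), 'eef_rot': array([-5.14948591e-04, -1.44503645e-01,  9.89504053e-01,  4.00118072e-04]), 'ft_force': array([ 0.02612514,  0.49618938, -5.67894365]), 'wrist_torque': array([ 0.07862113,  0.04769654, -0.01164184]), 'gripper_force': 39.98776624415768, 'finger_gap': 0.38580107409099684}
yaw y 106.6170540904256
units in final tool frame & now [-2.562  8.571 -0.519] yaw needed -34.6170540904256
```

Gripped: the opening is 34 mm and the load 5.7 N. Now carry the disc over the winder, stay clear of the spindle, then turn.

```bash
python3 -m pendant '[[-0.15,0.5,-0.2,0,0,0,20],[-0.29,0.95,-0.05,0,0,0,20],[-0.29,0.95,-0.05,0,0,0,20],[-0.29,0.95,-0.05,0,0,0,20],[-0.29,0.95,-0.05,0,0,0,20],[-0.29,0.95,-0.05,0,0,0,20],[-0.29,0.95,-0.05,0,0,0,20],[-0.29,0.95,-0.05,0,0,0,20],[-0.29,0.95,0,0,0,0,20],[-0.14,0.47,0,0,0,0,20]]'
python3 -m pendant '[[0,0,0,0,0,1,20],[0,0,0,0,0,1,20],[0,0,0,0,0,1,20],[0,0,0,0,0,1,20],[0,0,0,0,0,1,20],[0,0,0,0,0,1,20],[0,0,0,0,0,0.92,20],[0,0,0,0,0,0,20],[0,0,0,0,0,0,20]]'
python3 - <<'E'
from h import *
st=env.read_state();r=rot(st["eef_rot"]);print(st["tool_pos"],st["ft_force"])
print("yaw y",np.degrees(np.arctan2(r[1,1],r[0,1])))
d=np.array([.5288,.2021,.24])-st["tool_pos"];print((r.T@d/.05).round(3))
w,a,b=[env.read_camera(n) for n in("wrist","scene","side")]
np.savez("n6.npz",w=w,a=a,b=b)
S=env.camera_info("scene");D=env.camera_info("side")
c=lambda im,q:cv2.resize(cv2.getRectSubPix(im,(100,75),q),(400,300),interpolation=cv2.INTER_CUBIC)
save("n6",np.hstack([w[100:340,100:400],np.vstack([c(a,proj(S,[.529,.202,.19])),c(b,proj(D,[.529,.202,.19]))])[:,:] if 0 else cv2.resize(np.hstack([c(a,proj(S,[.529,.202,.19])),c(b,proj(D,[.529,.202,.19]))]),(500,240))]))
print(proj(S,[.529,.202,.19]),proj(D,[.529,.202,.19]))
E
```

```text
t: 8.28
tool_pos: [0.5299, 0.2055, 0.2394]
eef_rot: [-0.002, -0.146, 0.989, -0.0]
ft_force: [0.2, -1.6, -4.6]
finger_gap: 0.386
gripper_force: 40.0
t: 9.4
tool_pos: [0.5312, 0.2021, 0.2409]
eef_rot: [-0.001, 0.155, 0.988, -0.001]
ft_force: [0.2, -0.9, -4.8]
finger_gap: 0.386
gripper_force: 40.0
[0.53124578 0.20214688 0.24093951] [ 0.15760692 -0.8891243  -4.75529933]
yaw y 72.12113339541179
[ 0.046 -0.016  0.019]
[288.9492744  200.63793822] [244.53953328 164.36957415]
```

View pics/n6.png

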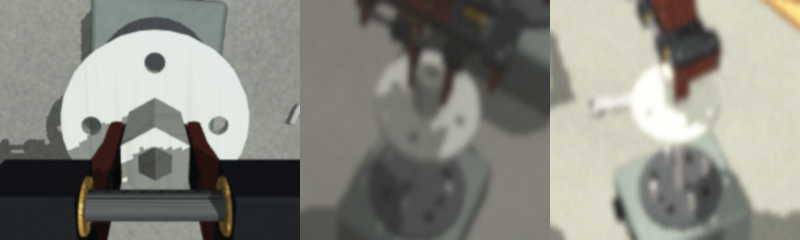

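The wrist view shows the held disc with holes at about (255,162), (191,226) and (318,224). I measure its centre and turn relative to the tool from these, using the same camera as for the seat.

```bash
cat > held.py <<'E'
from h import *
def held(w,ci,st,zt,guess):
    g=cv2.cvtColor(w,cv2.COLOR_RGB2GRAY); H=[]
    for u,v in guess:
        x0,y0=u-15,v-15; p=g[y0:y0+30,x0:x0+30]; t,b=cv2.threshold(p,0,1,cv2.THRESH_BINARY_INV|cv2.THRESH_OTSU)
        n,l,s,c=cv2.connectedComponentsWithStats(b); k=l[15,15]; 
        cnt=max(cv2.findContours((l==k).astype(np.uint8),cv2.RETR_EXTERNAL,cv2.CHAIN_APPROX_NONE)[0],key=cv2.contourArea)
        (cx,cy),ax,_=cv2.fitEllipse(cnt); H.append(plane(ci,cx+x0,cy+y0,zt)[:2]); print("hole",(round(cx+x0,1),round(cy+y0,1)),np.round(ax,1),k,H[-1].round(4))
    return np.array(H)
E
python3 - <<'E'
from held import *
w=np.load("n6.npz")["w"]; ci=env.camera_info("wrist"); st=env.read_state()
for zt in(.2164,.2204,.2244):
    H=held(w,ci,st,zt,[(255,162),(191,226),(318,224)])
    c=(H[1]+H[2])/2; d=H[2]-H[1]; print(zt,"centre",c.round(4),"d",np.hypot(*d).round(4),"ang",np.degrees(np.arctan2(*d[::-1])).round(2),"h0 r",np.hypot(*(H[0]-c)).round(4),np.degrees(np.arctan2(*(H[0]-c)[::-1])).round(2))
E
```

```text
hole (254.5, 162.2) [19.2 19.5] 1 [0.4928 0.2141]
hole (193.8, 229.2) [21.7 27.2] 1 [0.5237 0.161 ]
hole (318.2, 225.2) [17.3 19.1] 1 [0.5469 0.2417]
0.2164 centre [0.5353 0.2013] d 0.0839 ang 74.0 h0 r 0.0444 163.22
hole (254.5, 162.2) [19.2 19.5] 1 [0.4921 0.2144]
hole (193.8, 229.2) [21.7 27.2] 1 [0.5224 0.1623]
hole (318.2, 225.2) [17.3 19.1] 1 [0.545  0.2413]
0.2204 centre [0.5337 0.2018] d 0.0821 ang 74.0 h0 r 0.0434 163.22
hole (254.5, 162.2) [19.2 19.5] 1 [0.4914 0.2146]
hole (193.8, 229.2) [21.7 27.2] 1 [0.521  0.1637]
hole (318.2, 225.2) [17.3 19.1] 1 [0.5432 0.2409]
0.2244 centre [0.5321 0.2023] d 0.0804 ang 74.0 h0 r 0.0425 163.22
```

The left hole merges with a shadow. The top and right holes give centre (0.532, 0.2014) and angle 72.0°, with their 59.3 mm spacing matching 59.4. So the turn is right and the disc needs −3 mm in x. Correct, lower partway and re-measure with averages.

```bash
cat > m.py <<'E'
from held import *
import io,contextlib,sys
off=float(sys.argv[1]) # disc top minus tool z
C=[];A=[];T=[];F=[]
for k in range(6):
    st=env.read_state(); ci=env.camera_info("wrist"); w=env.read_camera("wrist"); T.append(st["tool_pos"]);F.append(st["ft_force"])
    with contextlib.redirect_stdout(io.StringIO()): H=held(w,ci,st,0.2115+0.0,[(255,162),(318,224)]) if 0 else held(w,ci,st,st["tool_pos"][2]+off,[(255,162),(318,224)])
    h=(H[1]-H[0])/2; c=(H[0]+H[1])/2+np.array([h[1],-h[0]]); C.append(c); A.append([np.degrees(np.arctan2(*(H[1]-c)[::-1])),2*np.hypot(*h)])
r=rot(st["eef_rot"]); C=np.array(C)
print("t",st["t"],"disc",C.mean(0).round(4),C.std(0).round(4),"ang,len",np.mean(A,0).round(4),"tool",np.mean(T,0).round(4),np.std(T,0).round(4),"F",np.mean(F,0).round(2))
d=np.r_[np.array([.5288,.2021])-C.mean(0),0]; print("move units",(r.T@d/.05).round(3))
E
python3 -m pendant '[[0.06,-0.01,0.2,0,0,0,20],[0,0,0.4,0,0,0,20],[0,0,0.3,0,0,0,20],[0,0,0,0,0,0,20],[0,0,0,0,0,0,20]]'; python3 m.py -0.0205
```

```text
t: 10.18
tool_pos: [0.5291, 0.2028, 0.1975]
eef_rot: [0.0, 0.156, 0.988, 0.0]
ft_force: [0.3, -0.2, -3.7]
finger_gap: 0.388
gripper_force: 40.0
t 10.425 disc [0.5292 0.2022] [0.0001 0.    ] ang,len [7.19896e+01 5.91000e-02] tool [0.5292 0.2029 0.1977] [0.0001 0.     0.0001] F [ 0.36  0.1  -4.54]
move units [ 0.008 -0.004 -0.   ]
```

The disc is centred within 0.5 mm and the angle is right. Approach the tip gently.

```bash
python3 -m pendant '[[0.01,0,0.1,0,0,0,20],[0,0,0.1,0,0,0,20],[0,0,0.08,0,0,0,20],[0,0,0.05,0,0,0,20],[0,0,0.05,0,0,0,20],[0,0,0.05,0,0,0,20],[0,0,0,0,0,0,20]]'; python3 -m pendant '[[0,0,0.05,0,0,0,20],[0,0,0.05,0,0,0,20],[0,0,0,0,0,0,20]]';python3 m.py -0.0205
```

```text
t: 11.35
tool_pos: [0.5282, 0.2029, 0.1755]
eef_rot: [-0.0, 0.156, 0.988, -0.0]
ft_force: [0.4, -0.0, -4.7]
finger_gap: 0.385
gripper_force: 40.0
t: 11.72
tool_pos: [0.5283, 0.2029, 0.1704]
eef_rot: [-0.0, 0.156, 0.988, -0.0]
ft_force: [0.8, -0.5, -5.6]
finger_gap: 0.384
gripper_force: 40.0
t 11.975 disc [0.5283 0.2022] [0. 0.] ang,len [7.19941e+01 5.89000e-02] tool [0.5283 0.2029 0.1706] [0.     0.     0.0001] F [ 0.35 -0.19 -5.26]
move units [-0.011  0.002 -0.   ]
```

The bore is 7 mm over the tip with no contact force. Continue down.

```bash
python3 -m pendant '[[0,0,0.07,0,0,0,20],[0,0,0.07,0,0,0,20],[0,0,0.07,0,0,0,20],[0,0,0.07,0,0,0,20],[0,0,0,0,0,0,20]]'; python3 -m pendant '[[0,0,0.07,0,0,0,20],[0,0,0.07,0,0,0,20],[0,0,0.07,0,0,0,20],[0,0,0.07,0,0,0,20],[0,0,0,0,0,0,20],[0,0,0,0,0,0,20]]';python3 m.py -0.0205
```

```text
t: 12.65
tool_pos: [0.5283, 0.2028, 0.1562]
eef_rot: [-0.0, 0.156, 0.988, -0.0]
ft_force: [1.0, -1.2, -6.2]
finger_gap: 0.388
gripper_force: 40.0
t: 13.4
tool_pos: [0.5283, 0.2028, 0.1424]
eef_rot: [-0.0, 0.156, 0.988, -0.0]
ft_force: [2.2, -1.7, -6.7]
finger_gap: 0.384
gripper_force: 40.0
t 13.65 disc [0.5283 0.2021] [0. 0.] ang,len [7.21345e+01 5.89000e-02] tool [0.5283 0.2028 0.1425] [0.     0.     0.0001] F [ 2.22 -1.65 -6.57]
move units [-0.01   0.003  0.   ]
```

There is a small side force (2.2, −1.7) from the spindle, so I ease 0.7 mm towards +x, −y and continue to the stud tips.

```bash
python3 -m pendant '[[-0.015,-0.006,0,0,0,0,20],[0,0,0.05,0,0,0,20],[0,0,0.05,0,0,0,20],[0,0,0,0,0,0,20],[0,0,0,0,0,0,20]]'; python3 -m pendant '[[0,0,0.04,0,0,0,20],[0,0,0.04,0,0,0,20],[0,0,0.02,0,0,0,20],[0,0,0,0,0,0,20]]';python3 m.py -0.0205
```

```text
t: 14.32
tool_pos: [0.5289, 0.2025, 0.1376]
eef_rot: [-0.0, 0.156, 0.988, 0.0]
ft_force: [-0.1, 0.9, -5.2]
finger_gap: 0.386
gripper_force: 40.0
t: 14.82
tool_pos: [0.5289, 0.2024, 0.1325]
eef_rot: [-0.0, 0.156, 0.988, -0.0]
ft_force: [0.3, 0.7, -5.2]
finger_gap: 0.385
gripper_force: 40.0
t 15.075 disc [0.5288 0.2016] [0.0001 0.    ] ang,len [7.16909e+01 5.95000e-02] tool [0.529  0.2024 0.1326] [0.     0.     0.0001] F [-0.07  0.14 -4.69]
move units [0.004 0.01  0.   ]
```

```bash
python3 -m pendant '[[0,0,0.02,0,0,0,20],[0,0,0.02,0,0,0,20],[0,0,0,0,0,0,20]]'; python3 -m pendant '[[0,0,0.02,0,0,0,20],[0,0,0.02,0,0,0,20],[0,0,0,0,0,0,20]]'; python3 -c '
from h import *
print(env.read_state()["wrist_torque"])'
```

```text
t: 15.5
tool_pos: [0.5289, 0.2024, 0.1305]
eef_rot: [-0.0, 0.156, 0.988, -0.0]
ft_force: [1.4, 0.6, -4.0]
finger_gap: 0.388
gripper_force: 40.0
t: 15.88
tool_pos: [0.5289, 0.2024, 0.1285]
eef_rot: [-0.0, 0.156, 0.988, -0.0]
ft_force: [-0.0, -0.1, -4.7]
finger_gap: 0.387
gripper_force: 40.0
[ 0.01936842 -0.02155047  0.04095851]
```

No rise in load 4 mm below the tips, so the studs are entering the holes. Continue.

```bash
python3 -m pendant '[[0,0,0.03,0,0,0,20],[0,0,0.03,0,0,0,20],[0,0,0.03,0,0,0,20],[0,0,0,0,0,0,20]]'; python3 -m pendant '[[0,0,0.03,0,0,0,20],[0,0,0.03,0,0,0,20],[0,0,0.03,0,0,0,20],[0,0,0,0,0,0,20],[0,0,0,0,0,0,20]]'; python3 m.py -0.0205
```

```text
t: 16.38
tool_pos: [0.5288, 0.2024, 0.124]
eef_rot: [-0.0, 0.156, 0.988, -0.0]
ft_force: [-0.2, -0.2, -4.5]
finger_gap: 0.385
gripper_force: 40.0
t: 17.0
tool_pos: [0.529, 0.2025, 0.1197]
eef_rot: [0.0, 0.156, 0.988, 0.0]
ft_force: [1.0, -0.2, -4.3]
finger_gap: 0.384
gripper_force: 40.0
t 17.25 disc [0.5281 0.2024] [0. 0.] ang,len [7.24589e+01 5.82000e-02] tool [0.529  0.2025 0.1197] [0. 0. 0.] F [-0.02 -0.15 -4.7 ]
move units [-0.015 -0.002  0.   ]
```

```bash
python3 -m pendant '[[0,0,0.03,0,0,0,20],[0,0,0.03,0,0,0,20],[0,0,0.02,0,0,0,20],[0,0,0.02,0,0,0,20],[0,0,0,0,0,0,20]]'; python3 -m pendant '[[0,0,0.02,0,0,0,20],[0,0,0.02,0,0,0,20],[0,0,0,0,0,0,20],[0,0,0,0,0,0,20]]'
```

```text
t: 17.92
tool_pos: [0.5289, 0.2024, 0.1145]
eef_rot: [-0.0, 0.156, 0.988, -0.0]
ft_force: [-0.6, 1.0, -4.1]
finger_gap: 0.382
gripper_force: 40.0
t: 18.42
tool_pos: [0.5289, 0.2025, 0.1127]
eef_rot: [0.0, 0.156, 0.988, 0.0]
ft_force: [0.1, -0.3, -4.5]
finger_gap: 0.384
gripper_force: 40.0
```

```bash
python3 -m pendant '[[0,0,0.015,0,0,0,20],[0,0,0.01,0,0,0,20],[0,0,0,0,0,0,20],[0,0,0,0,0,0,20]]'; python3 m.py -0.0205
```

```text
t: 18.92
tool_pos: [0.529, 0.2025, 0.1117]
eef_rot: [0.0, 0.156, 0.988, 0.0]
ft_force: [-2.3, -1.2, 1.2]
finger_gap: 0.385
gripper_force: 40.0
t 19.175 disc [0.5284 0.1997] [0. 0.] ang,len [6.8542e+01 6.0300e-02] tool [0.529  0.2025 0.1117] [0. 0. 0.] F [-2.23 -1.3   1.78]
move units [0.007 0.048 0.   ]
```

Contact on the pads at about 6.5 N, at the expected height. Let go.

```bash
python3 -m pendant '[[0,0,0,0,0,0,40],[0,0,0,0,0,0,50],[0,0,0,0,0,0,60],[0,0,0,0,0,0,60],[0,0,0,0,0,0,60],[0,0,0,0,0,0,60]]' 10
python3 -m pendant '[[0,0,-0.1,0,0,0,60],[0,0,-0.3,0,0,0,60],[0,0,-0.6,0,0,0,60],[0,0,-0.8,0,0,0,60],[0,0,-0.8,0,0,0,60],[0,0,-0.8,0,0,0,60],[0,0,-0.8,0,0,0,60],[0.3,0,-0.5,0,0,0,60],[0,0,0,0,0,0,60],[0,0,0,0,0,0,60]]'
python3 - <<'E'
from h import *
ci=env.camera_info("wrist"); w=env.read_camera("wrist"); p=proj(ci,[.529,.202,.1]); q=proj(env.camera_info("side"),[.529,.202,.1]); b=env.read_camera("side")
f=lambda im,p,s: cv2.resize(cv2.getRectSubPix(im,(s,s),p),(400,400),interpolation=cv2.INTER_CUBIC)
save("end",np.hstack([f(w,p,130),f(b,q,80)])); np.savez("end.npz",w=w); print(p,ci["xyz"])
g=cv2.cvtColor(w,cv2.COLOR_RGB2GRAY); m=np.zeros_like(g); cv2.circle(m,tuple(map(int,p)),60,255,-1)
b=((g>190)&(m>0)).astype(np.uint8); c=max(cv2.findContours(b,cv2.RETR_EXTERNAL,cv2.CHAIN_APPROX_NONE)[0],key=cv2.contourArea)
for z in(.09,.112):
    P=np.array([plane(ci,u,v,z)[:2] for u,v in c[:,0]])
    (x,y),r=cv2.minEnclosingCircle((P*1000).astype(np.float32)); print(z,x,y,r)
E
```

```text
t: 19.98
tool_pos: [0.529, 0.2025, 0.1114]
eef_rot: [0.0, 0.156, 0.988, 0.0]
ft_force: [0.0, 0.2, 0.5]
finger_gap: 0.685
gripper_force: 0.0
t: 21.22
tool_pos: [0.5145, 0.2068, 0.3461]
eef_rot: [-0.0, 0.156, 0.988, -0.0]
ft_force: [-0.6, -1.1, -0.2]
finger_gap: 0.683
gripper_force: 0.0
[255.0074746  173.49790922] [0.44351089 0.2292672  0.50808714]
0.09 529.763427734375 201.7182159423828 61.80105972290039
0.112 525.2247924804688 203.1678924560547 58.549015045166016
```

View pics/end.png

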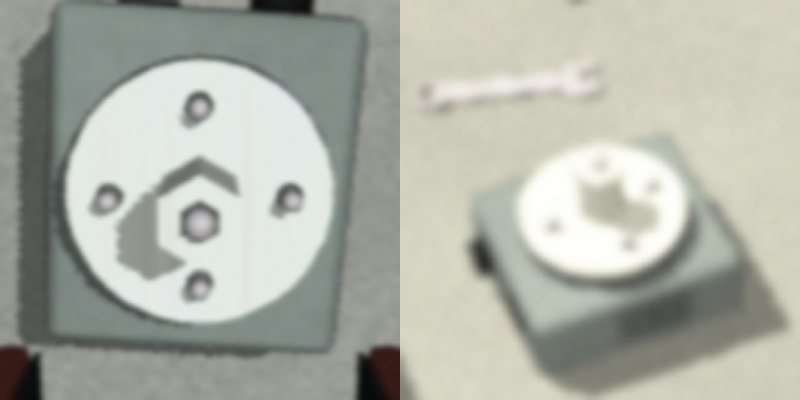

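The picture shows all four studs through the holes at (200,106), (108,198), (289,198) and (199,286), and the spindle centred in the bore at (200,222). The rim radius comes out at 61.8 mm for the home height, so the disc is down. Hand in.

```bash
python3 -c '
from bench import env
print(env.close_job())'
```

```text
the job is handed in; nothing more can be done
None
```

The disc sits flush and released on the small grey winder's hub with all four studs through its holes, pressed home at about 6.5 N; the job was handed in at about 21 s, and no verdict was returned.

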